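# Push stray sample jars into their rail bays

### The arm

A 6-joint arm with a two-finger parallel gripper is mounted at the origin on a cart in front of the work surface, level with it; the furniture and walls round the work are solid. World frame = base frame: x ahead of the robot, y to its left, z up, the work surface at z = 0. Lengths are in m, angles in degrees, forces in N, time in s.
With the tool pointing down it reaches from about 0.25 to 0.8 m from the base axis. Payload 8.5 kg.
Tool frame: the origin (TCP) lies at the very end of the fingers, on their centre line; the grasp point (between the pads) lies 19 mm behind it; z points along the fingers, y is the direction in which the jaws open and shut (so a half turn about z gives the same grasp; the last joint's range is limited). The gripper opens to 85 mm and grips with 20 to 120 N. Pads are 22 mm wide; open, the fingers measure 114 mm over their backs; the gripper's body (76 mm by 85 mm) begins 54 mm behind the grasp point. The pads swing forward as they close: fully open they stand 13 mm farther back than shut.
Start: joints at [72.135, 13.648, -0.773, 75.585, 0, 90], TCP at [0.161, 0.5, 0.231] pointing down, gripper open.
Joint ranges: [-152.45, 152.45], [-59.26, 108.67], [-65.41, 83.53], [-104.44, 129.93], [-82.83, 76.93], [-180, 180]. Speed limits (degrees/s): [127.2, 127.2, 159.86, 180, 180, 180].

### API

Orientations are given as [roll, pitch, yaw] about the fixed x, y, z axes, in that order (R = Rz(yaw) Ry(pitch) Rx(roll)).
In Python, from bench import env, imaging gives the robot as it stands.
- The arm moves only by the shell command python3 -m crank 'ROWS' [FORCE]. ROWS is JSON, a list of rows, each an object of numbers: "dx", "dy", "dz": the shift along the tool's x, y, z in m; "roll": the turn about the tool's z in rad; "fingers": the finger opening in m, from 0 to 0.0854. In form: [{"dx": .., "dy": .., "dz": .., "roll": .., "fingers": ..}, ...]. A call has 1 to 20 rows; each row shifts and turns the pose as measured when the row begins, along the tool's axes as they then stand; what a row does not reach is not made up. A row lasts 1/10 s, in which the tool goes at most 50 mm and 8.59 degrees, less where a joint would pass 70% of its speed; a pose out of reach is approached as far as the arm can. A call is refused whole if a number of a shift passes 0.05 or a number of a turn 0.15, either way. A call with a gripper value outside its range is refused whole. The fingers move at their own pace and stop on an object; FORCE is the grip in N (left out, the last holds). Time passes only in rows, so rows that do not move let the fingers close. It gives the time, the measured TCP pose, the force and the opening at its end, in the units of the state.
- env.get_state(): the state, without advancing time (a new reading comes with each control period).
- imaging.camera(name): name is "scene" or "top"; returns (picture, depth): 384x512x3 uint8, blue, green, red; 384x512 float32, m along the optical axis (not along the pixel's ray), 0 where there is no reading.
- imaging.camera_info(name): a dict with "camera_matrix" (3x3 intrinsics, pixels), "camera_from_world" (4x4, takes a point from world to camera coordinates). Camera axes: x right, y down, z forward; pixel columns grow to the right and rows downward; lengths in m; the calibration is good to about 2 mm. A picture is of the moment at which its call begins. camera_info takes no time and is no camera call.
- env.job_done(): hands the job in, once; it reports no verdict.
Trained networks look in the newest picture that a camera, given by its name, has taken for a name from the list of things; names that differ only in an ending like _2 or _b are one class to them, and where a whole thing is asked for, a point or a joint stands for the part that bears it (a point fixed in the world has none). Each returns a list of dicts, best first, with "confidence" (0 to 1); they miss things now and then, are a little off and sometimes report something else, mostly with a low value. They report only what shows in the picture. A call takes as long as a camera call. They do not tell look-alikes from the thing itself.
- imaging.search_frame(camera, name): "at" ([x, y, z] in m, in world coordinates, good to about 4 mm: the middle of the surface that is visible of it).
- imaging.cut_out(camera, name): "mask" (384x512 bool, what is visible of it).
- imaging.tip_of(camera, name): "at" ([x, y, z] in m, in world coordinates, good to about 4 mm: a listed point, or the origin of a listed thing).
The state is a dict: "t": time; "joints": joint angles; "joint_vel": joint speeds; "tau": joint torques, N m; "position": TCP position; "orientation": TCP orientation; "force": force on the tool from outside, world axes, zero at the start; "ft_torque": the same for the moment, N m; "width": opening from 0.0 (shut) to 1.0 (fully open).
Only numpy, scipy, OpenCV 4.12 (cv2) and the standard library are available. Lean on these libraries where they do the work, as an engineer would, in place of code of your own. Each camera call takes 0.05 s, during which the arm holds its last target.

### The job

Two sample jars stand out of line on the desk in front of the three-bay jar rail. Push each one along the desk with the fingers into an empty bay of its own, marked by a round paper spot, until it rests against the rail's back stop. Do not grip, lift or tip the jars, and leave the jar already in the rail and everything else where it is.

Things in the scene. Friction and masses are not known exactly. Their poses are not given: they have to be found in the camera images.
- jar_a: First of the two jars to push: white screw-lid sample jar, upright: body 68 mm across, lid 74 mm across, 87 mm tall, 0.13 to 0.35 kg; origin at the centre of its underside, z up; slides on the desk when pushed below mid-height. It stands in front of the rail, on the left or the right.
- jar_b: Second of the two jars to push, in size and shape like the first: white screw-lid sample jar, upright: body 68 mm across, lid 74 mm across, 87 mm tall, 0.13 to 0.35 kg; origin at the centre of its underside, z up; slides on the desk when pushed below mid-height. Either jar may go into either empty bay.
- jar_rail: Aluminium rail fixed to the desk, open to the robot, no floor. Origin on the desk, mid front face of the back stop; x into the stop, away from the robot; y along it, left. Stop 322 mm long, 45 high, 8 thick, low flange behind to x = 49. Four fins, 8 thick, 30 high, reach to x = -44 at y = -153, -51, 51, 153 mm: three bays 94 wide, centres y = -102, 0, 102. A jar at the stop has its centre at x = -34 mm.
- spot_a: Flat white paper spot, 44 mm across, 0.8 mm thick, in one empty bay; its centre is where the centre of a jar standing mid-bay against the stop lies. No obstacle to sliding.
- spot_b: The same kind of paper spot in the other empty bay.
- jar_seated: Jar already standing in the third bay against the stop, of the same size and shape as the other jars. Leave it alone.
- tape_roll: Roll of packing tape lying flat near the right edge of the desk, 81 mm across, 48 mm high; origin under its centre. Leave alone.
- dropper: Small dropper bottle, 28 mm across, 68 mm tall, near the robot; origin under its centre. Leave alone.
- test_card: Small white plastic test card, 21 x 72 x 9 mm, lying near the robot on the left; origin under its centre. Leave alone.
There are look-alikes about, which are no part of the job. What is shaped like the jar_a but blue or orange is not meant. What is shaped like the jar_b but orange is not meant.

How it is judged (in metres and radians):
At the end, for the whole second after the job is handed in: Each of the two jars stands upright and still on the desk in its own empty bay, its centre within 18 mm of that bay's spot centre and at most 5 mm short of touching the back stop; the seated jar has moved less than 10 mm and the other things less than 15 mm (((horizontal distance between jar_a and spot_a below 0.018 m and horizontal distance between jar_b and spot_b below 0.018 m) or (horizontal distance between jar_a and spot_b below 0.018 m and horizontal distance between jar_b and spot_a below 0.018 m)) and x of each of jar_a, jar_b in the frame of jar_rail above -0.039 m and angle between each of jar_a, jar_b's own z axis and vertical below 0.08 rad and height (world z) of each of jar_a, jar_b below 0.006 m and linear speed of each of jar_a, jar_b below 0.02 m/s and distance of jar_seated from where it was at the start of the episode below 0.01 m and distance of each of tape_roll, dropper, test_card from where it was at the start of the episode below 0.015 m).
It fails at once if one loose jar is lifted off the desk or tipped (height (world z) of jar_a above 0.012 m or angle between jar_a's own z axis and vertical above 0.35 rad).
It fails at once if the other loose jar is lifted off the desk or tipped (height (world z) of jar_b above 0.012 m or angle between jar_b's own z axis and vertical above 0.35 rad).
It fails at once if the jar already in the rail is moved more than 10 mm (distance of jar_seated from where it was at the start of the episode above 0.01 m).
It fails at once if a bystander (tape roll, dropper bottle or test card) is moved more than 15 mm (distance of any of tape_roll, dropper, test_card from where it was at the start of the episode above 0.015 m).
It also fails if it takes over 72 s, if anything falls off the work surface, if the arm or the gripper's body presses on something with over 40 N, if the wrist force passes 120 N, or if a joint passes its speed limit or range.

## Working session

There is one attempt and no reset: what is moved stays moved. The work goes in short steps, Python scripts to look and compute and a shell command to move; the robot and the scene stay as the last step left them, time stands still between calls to the robot, and variables do not carry over. Pictures are saved under pics/ and viewed, and the job is handed in when it is done.

```bash
mkdir -p pics
python3 - <<'E'
from bench import env, imaging
import cv2,numpy as np
print(env.get_state())
for n in("scene","top"):
    p,d=imaging.camera(n); cv2.imwrite(f"pics/{n}0.png",p); np.save(f"pics/{n}0.npy",d)
    i=imaging.camera_info(n); print(n,i)
for n in ["jar_a","spot_a","jar_rail","tape_roll","dropper","test_card","jar_seated"]:
    for f in (imaging.tip_of,):
        print(n,[(np.round(r["at"],3).tolist(),round(r["confidence"],2)) for r in f("top",n)])
E
```

```text
{'t': 0.0, 'joints': array([ 7.21351738e+01,  1.36805976e+01, -8.17599726e-01,  7.55857050e+01,
        7.80516421e-04,  8.99987638e+01]), 'joint_vel': array([-0.03644525, -0.01880405,  0.04099122, -0.00853348, -0.04767559,
       -0.06794452]), 'tau': array([-3.98762768e-04, -5.38774896e+01,  3.46441197e+01,  1.80551520e-02,
       -3.04639752e-05, -7.76740933e-06]), 'position': array([0.16091868, 0.49927515, 0.23067647]), 'orientation': array([-1.79916098e+02, -7.82325897e-04,  1.62136409e+02]), 'force': array([-0.01307904, -1.41740576,  0.09446819]), 'ft_torque': array([ 0.02541638, -0.05672934, -0.01752092]), 'width': 1.0022074892014563}
scene {'camera_matrix': array([[359.16332091,   0.        , 253.37623223],
       [  0.        , 359.16332091, 195.18986972],
       [  0.        ,   0.        ,   1.        ]]), 'camera_from_world': array([[ 0.76685429, -0.64179696, -0.00558222, -0.47621321],
       [-0.44031031, -0.51973914, -0.73211888,  0.22218292],
       [ 0.46697038,  0.56388641, -0.68115401,  0.67398015],
       [ 0.        ,  0.        ,  0.        ,  1.        ]])}
top 
[... 218 characters left out ...]
9996504 , -0.01257888, -0.07659603],
       [-0.99400131, -0.02177602, -0.10717838,  0.5266403 ],
       [ 0.10686699,  0.01499598, -0.99416023,  0.83263769],
       [ 0.        ,  0.        ,  0.        ,  1.        ]])}
jar_a [([0.438, 0.043, 0.0], 0.95), ([0.399, -0.129, -0.0], 0.9), ([0.422, -0.233, -0.001], 0.77), ([0.534, 0.156, -0.0], 0.76), ([0.526, -0.108, 0.003], 0.66)]
spot_a [([0.679, 0.142, -0.004], 0.68), ([0.679, 0.038, -0.002], 0.61)]
jar_rail [([0.714, 0.04, 0.001], 0.81), ([0.633, -0.286, -0.001], 0.63)]
tape_roll [([0.637, -0.286, 0.002], 0.89)]
dropper [([0.388, -0.041, -0.001], 0.72)]
test_card [([0.379, 0.141, -0.005], 0.73)]
jar_seated [([0.682, -0.061, -0.003], 0.71)]
```

View pics/top0.png

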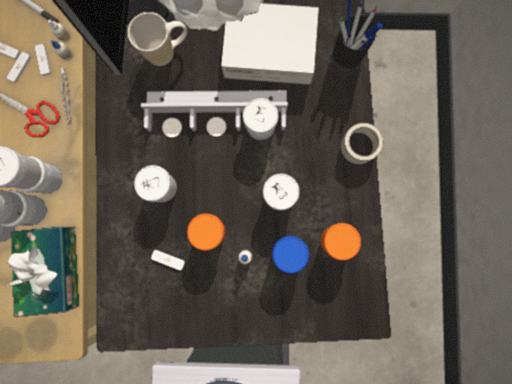

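View pics/scene0.png

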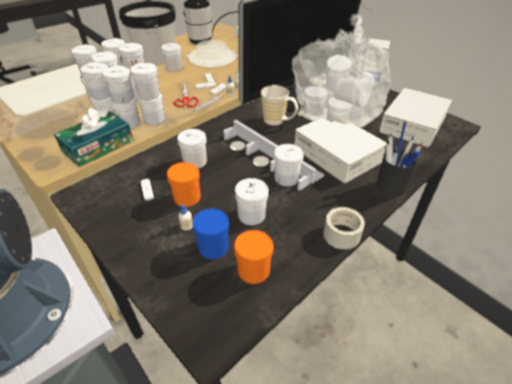

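The top view shows the white loose jars at about (155,184) and (281,191). The spots are at (172,127) and (216,127), and the seated jar is at (261,119). The orange and blue jars are decoys. Next I'll measure these positions accurately from the depth image.

```bash
cat > h.py <<'E'
from bench import env, imaging
import cv2,numpy as np
def world(n,d):
    i=imaging.camera_info(n);K=i["camera_matrix"];T=i["camera_from_world"]
    v,u=np.mgrid[:384,:512]
    c=np.stack([(u-K[0,2])/K[0,0]*d,(v-K[1,2])/K[1,1]*d,d],-1)
    return (c-T[:3,3])@T[:3,:3]
def lids(p,d,n="top"):
    w=world(n,d); m=((w[...,2]>.078)&(w[...,2]<.094)&(d>0)&(w[...,0]>.3)&(w[...,0]<.75)&(w[...,1]>-.3)&(w[...,1]<.25)).astype(np.uint8)
    k,l,s,c=cv2.connectedComponentsWithStats(m)
    for j in range(1,k):
        if s[j,4]>200:
            P=w[l==j]; (cx,cy),r=cv2.minEnclosingCircle(P[:,:2].astype(np.float32))
            lo,hi=np.percentile(P,2,0),np.percentile(P,98,0)
            print("lid mean",P.mean(0).round(4),"mid",((lo+hi)/2).round(4),"r",round(r,4),"px",c[j].round(),"bgr",p[l==j].mean(0).round())
E
python3 - <<'E'
from h import *
p=cv2.imread("pics/top0.png");d=np.load("pics/top0.npy");lids(p,d)
w=world("top",d)
m=(w[...,2]>.035)&(w[...,2]<.052)&(w[...,0]>.69)&(w[...,0]<.74)&(w[...,1]>-.14)&(w[...,1]<.22)
P=w[m];print("stop",len(P),P.min(0),P.max(0),np.polyfit(P[:,1],P[:,0],1), np.polyval(np.polyfit(P[:,1],P[:,0],1),.04))
g=p.min(2)
m=((g>120)&(w[...,2]<.012)&(w[...,0]>.64)&(w[...,0]<.71)&(w[...,1]>0)&(w[...,1]<.19)).astype(np.uint8)
k,l,s,c=cv2.connectedComponentsWithStats(m)
for j in range(1,k):
    if s[j,4]>60:
        P=w[l==j];print("spot",P.mean(0),(P.min(0)+P.max(0))/2,s[j])
E
```

```text
lid mean [ 0.6792 -0.0639  0.0853] mid [ 0.6794 -0.064   0.0849] r 0.0367 px [260. 116.] bgr [222. 229. 233.]
lid mean [0.5335 0.1538 0.0852] mid [0.5338 0.1539 0.0848] r 0.0368 px [152. 183.] bgr [224. 231. 235.]
lid mean [ 0.5218 -0.109   0.0853] mid [ 0.5216 -0.1086  0.0851] r 0.0368 px [280. 192.] bgr [225. 231. 235.]
lid mean [0.4371 0.0413 0.0853] mid [0.4372 0.0414 0.0852] r 0.0368 px [205. 232.] bgr [ 53. 135. 242.]
lid mean [ 0.4244 -0.2331  0.0853] mid [ 0.4246 -0.2332  0.0852] r 0.0369 px [341. 242.] bgr [ 52. 135. 242.]
lid mean [ 0.396  -0.1304  0.0853] mid [ 0.3963 -0.13    0.0853] r 0.0368 px [290. 255.] bgr [195. 100.  52.]
stop 554 [ 0.70656077 -0.12003402  0.03511684] [0.72439669 0.19936222 0.04868908] [-0.0264793  0.7155995] 0.7145403324123235
spot [6.78384922e-01 3.76393670e-02 1.60674007e-04] [ 6.78295255e-01  3.76751181e-02 -4.62657258e-04] [207 117  19  20 297]
spot [6.74451710e-01 1.39584201e-01 2.07270415e-04] [6.74890812e-01 1.39672572e-01 1.80889099e-04] [162 118  20  19 293]
```

```bash
python3 -m crank '[{"roll":-0.1,"dz":-0.005,"fingers":0.044},{"roll":-0.1},{"roll":-0.114}]'
```

```text
invalid input
```

```bash
python3 -m crank '[{"dx":0,"dy":0,"dz":-0.005,"roll":-0.1,"fingers":0.044},{"dx":0,"dy":0,"dz":0,"roll":-0.1,"fingers":0.044},{"dx":0,"dy":0,"dz":0,"roll":-0.14,"fingers":0.044}]' 20;  python3 -c "
from bench import env;print(env.get_state())"
```

```text
t: 0.75
position: [0.161, 0.4995, 0.2363]
orientation: [-180.0, -0.0, -177.9]
force: [-0.1, -0.2, -0.3]
width: 0.52
{'t': 0.75, 'joints': array([ 7.21345271e+01,  1.35595261e+01, -1.50201279e-01,  7.63155907e+01,
        7.85194288e-04,  7.00025248e+01]), 'joint_vel': array([ 6.26625898e-02, -1.31307792e-01,  4.28498144e-01,  2.58863507e-01,
        1.06746463e-01, -8.41974797e+01]), 'tau': array([-2.81169283e-03, -5.39859831e+01,  3.48806012e+01,  6.93676833e-03,
       -1.73357894e-04,  2.93866038e+00]), 'position': array([0.16100873, 0.49953532, 0.23633256]), 'orientation': array([-1.79976477e+02, -9.39609318e-03, -1.77868000e+02]), 'force': array([-0.14730936, -0.16375302, -0.27582116]), 'ft_torque': array([ 0.05000055, -0.02212074, -0.01662889]), 'width': 0.5200404269074995}
```

```bash
python3 -m crank '[{"dx":0,"dy":-0.05,"dz":0,"roll":0,"fingers":0.044},{"dx":0,"dy":-0.05,"dz":0,"roll":0,"fingers":0.044},{"dx":0,"dy":-0.05,"dz":0,"roll":0,"fingers":0.044},{"dx":-0.02,"dy":-0.05,"dz":0,"roll":0,"fingers":0.044},{"dx":-0.04,"dy":-0.05,"dz":0,"roll":0,"fingers":0.044},{"dx":-0.04,"dy":-0.05,"dz":0,"roll":0,"fingers":0.044},{"dx":-0.05,"dy":-0.04,"dz":0,"roll":0,"fingers":0.044},{"dx":-0.05,"dy":0,"dz":0,"roll":0,"fingers":0.044},{"dx":-0.05,"dy":0,"dz":0,"roll":0,"fingers":0.044},{"dx":0,"dy":0,"dz":0,"roll":0,"fingers":0.044}]' 20
```

```text
t: 1.75
position: [0.3984, 0.1987, 0.2361]
orientation: [179.9, 0.4, -177.3]
force: [-0.0, 0.6, -0.1]
width: 0.517
```

```bash
python3 -m crank '[{"dx":-0.04,"dy":-0.02,"dz":0,"roll":0,"fingers":0.044},{"dx":-0.032,"dy":-0.02,"dz":0.02,"roll":0,"fingers":0.044},{"dx":0,"dy":0,"dz":0.04,"roll":0.01,"fingers":0.044},{"dx":0,"dy":0,"dz":0.04,"roll":0,"fingers":0.044},{"dx":0,"dy":0,"dz":0,"roll":0,"fingers":0.044}]' 20
python3 - <<'E'
from h import *
p,d=imaging.camera("scene");cv2.imwrite("pics/s1.png",p)
E
```

```text
t: 2.25
position: [0.4773, 0.1607, 0.1342]
orientation: [179.8, 0.5, -178.0]
force: [-0.9, -0.4, 0.5]
width: 0.514
```

View pics/s1.png

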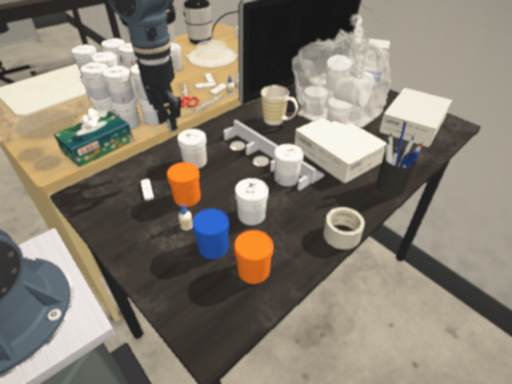

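```bash
python3 -m crank '[{"dx":0.012,"dy":-0.002,"dz":0.02,"roll":0,"fingers":0.044},{"dx":0,"dy":0,"dz":0.03,"roll":0,"fingers":0.044},{"dx":0,"dy":0,"dz":0.03,"roll":0,"fingers":0.044},{"dx":0,"dy":0,"dz":0.02,"roll":0,"fingers":0.044},{"dx":0,"dy":0,"dz":0.0,"roll":0,"fingers":0.044},{"dx":0,"dy":0,"dz":0,"roll":0,"fingers":0.044}]' 20
python3 - <<'E'
from h import *
p,d=imaging.camera("scene");cv2.imwrite("pics/s2.png",cv2.resize(p[60:260,100:340],None,fx=3,fy=3))
E
```

```text
t: 2.9
position: [0.474, 0.164, 0.0481]
orientation: [179.4, 1.6, -177.8]
force: [-0.2, -0.5, 0.7]
width: 0.515
```

View pics/s2.png

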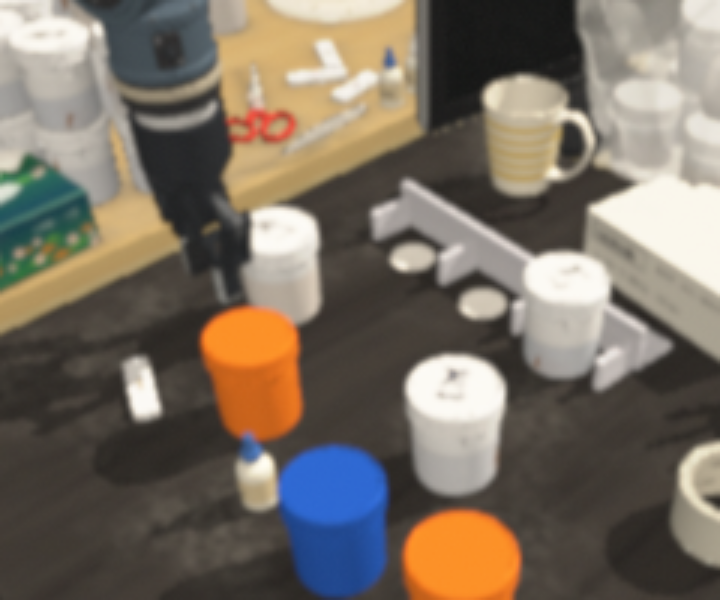

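```bash
python3 -m crank '[{"dx":0.008,"dy":-0.003,"dz":0.01,"roll":0,"fingers":0.044},{"dx":0.004,"dy":-0.003,"dz":0.01,"roll":0,"fingers":0.044},{"dx":0,"dy":-0.002,"dz":0.008,"roll":0,"fingers":0.044},{"dx":0,"dy":0,"dz":0.0,"roll":0,"fingers":0.044},{"dx":0,"dy":0,"dz":0,"roll":0,"fingers":0.044}]' 20
python3 - <<'E'
from h import *
p,d=imaging.camera("scene");cv2.imwrite("pics/s3.png",cv2.resize(p[60:260,100:340],None,fx=3,fy=3))
p,d=imaging.camera("top");lids(p,d);cv2.imwrite("pics/t3.png",cv2.resize(p[60:260,100:340],None,fx=3,fy=3))
E
```

```text
t: 3.45
position: [0.4676, 0.1574, 0.0249]
orientation: [179.3, 2.2, -177.8]
force: [-0.7, 1.2, 0.8]
width: 0.518
lid mean [ 0.6792 -0.0639  0.0854] mid [ 0.6795 -0.0636  0.0851] r 0.037 px [260. 116.] bgr [227. 233. 237.]
lid mean [0.5339 0.1537 0.0852] mid [0.5342 0.1541 0.085 ] r 0.0368 px [152. 183.] bgr [229. 235. 239.]
lid mean [ 0.5219 -0.1091  0.0854] mid [ 0.5217 -0.1086  0.0853] r 0.0368 px [280. 192.] bgr [229. 235. 238.]
lid mean [0.4372 0.0413 0.0852] mid [0.4372 0.0416 0.0851] r 0.0369 px [205. 232.] bgr [ 55. 140. 245.]
lid mean [ 0.4244 -0.2328  0.0853] mid [ 0.4246 -0.2328  0.0851] r 0.0368 px [341. 242.] bgr [ 54. 139. 244.]
lid mean [ 0.3959 -0.1304  0.0852] mid [ 0.3963 -0.13    0.0852] r 0.0367 px [290. 255.] bgr [202. 104.  54.]
```

View pics/s3.png

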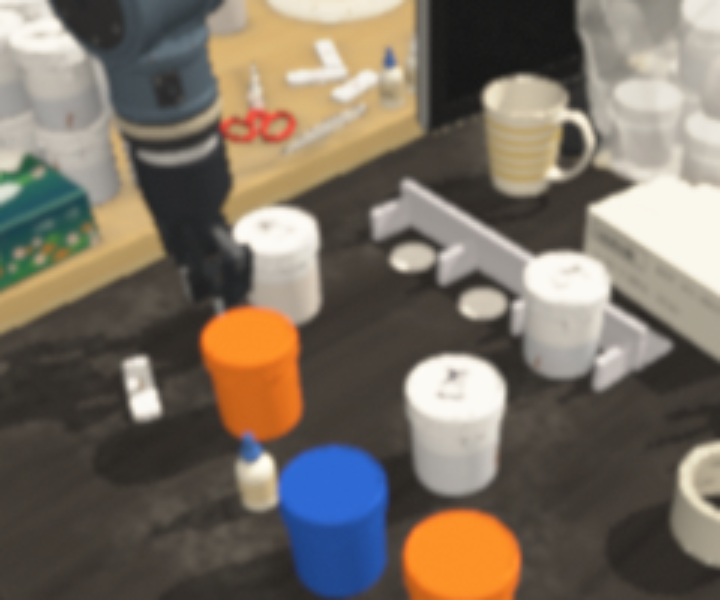

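View pics/t3.png

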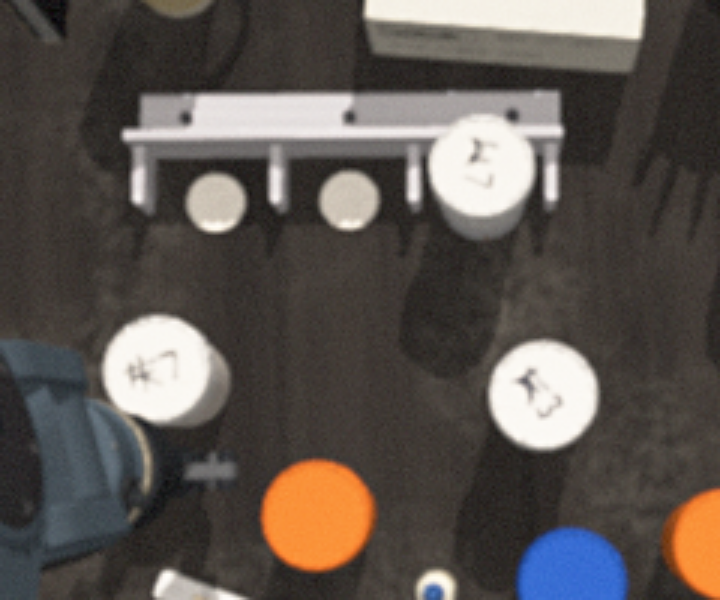

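```bash
python3 -m crank '[{"dx":-0.008,"dy":-0.002,"dz":0.0005,"roll":0,"fingers":0.044},{"dx":-0.008,"dy":-0.002,"dz":0.0005,"roll":0,"fingers":0.044},{"dx":-0.008,"dy":-0.001,"dz":0.0005,"roll":0,"fingers":0.044},{"dx":-0.008,"dy":-0.001,"dz":0.0005,"roll":0,"fingers":0.044},{"dx":-0.008,"dy":-0.001,"dz":0.0005,"roll":0,"fingers":0.044},{"dx":-0.008,"dy":-0.001,"dz":0.0005,"roll":0,"fingers":0.044},{"dx":-0.008,"dy":-0.001,"dz":0.0005,"roll":0,"fingers":0.044},{"dx":-0.008,"dy":-0.001,"dz":0.0005,"roll":0,"fingers":0.044},{"dx":-0.008,"dy":-0.001,"dz":0.0005,"roll":0,"fingers":0.044},{"dx":-0.004,"dy":0,"dz":0,"roll":0,"fingers":0.044}]' 20
python3 - <<'E'
from h import *
p,d=imaging.camera("scene");cv2.imwrite("pics/s4.png",cv2.resize(p[60:260,100:340],None,fx=3,fy=3))
p,d=imaging.camera("top");lids(p,d);cv2.imwrite("pics/t4.png",cv2.resize(p[60:260,100:340],None,fx=3,fy=3))
E
```

```text
t: 4.55
position: [0.5475, 0.1493, 0.0243]
orientation: [179.1, 1.8, -177.7]
force: [-4.9, -0.2, 5.1]
width: 0.52
lid mean [ 0.6792 -0.0639  0.0853] mid [ 0.6795 -0.0641  0.0852] r 0.0371 px [260. 116.] bgr [231. 237. 240.]
lid mean [0.596  0.1369 0.0856] mid [0.5922 0.141  0.0852] r 0.0363 px [161. 153.] bgr [234. 240. 243.]
lid mean [ 0.5219 -0.1091  0.0853] mid [ 0.5216 -0.1087  0.0854] r 0.0368 px [280. 192.] bgr [234. 238. 242.]
lid mean [0.4371 0.0413 0.0852] mid [0.4372 0.0416 0.0851] r 0.0369 px [205. 232.] bgr [ 57. 145. 247.]
lid mean [ 0.4244 -0.233   0.0853] mid [ 0.4246 -0.2331  0.0852] r 0.037 px [341. 242.] bgr [ 57. 144. 247.]
lid mean [ 0.396  -0.1303  0.0853] mid [ 0.3962 -0.1298  0.0852] r 0.0367 px [290. 255.] bgr [209. 108.  56.]
```

View pics/s4.png

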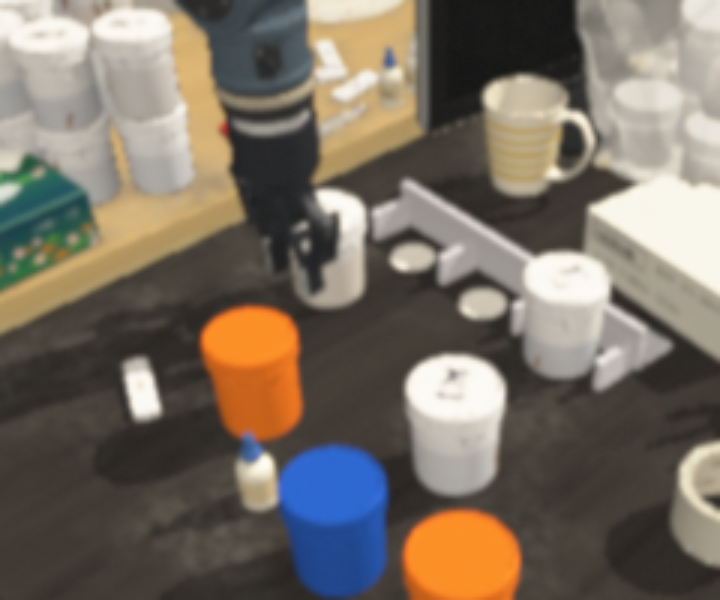

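View pics/t4.png

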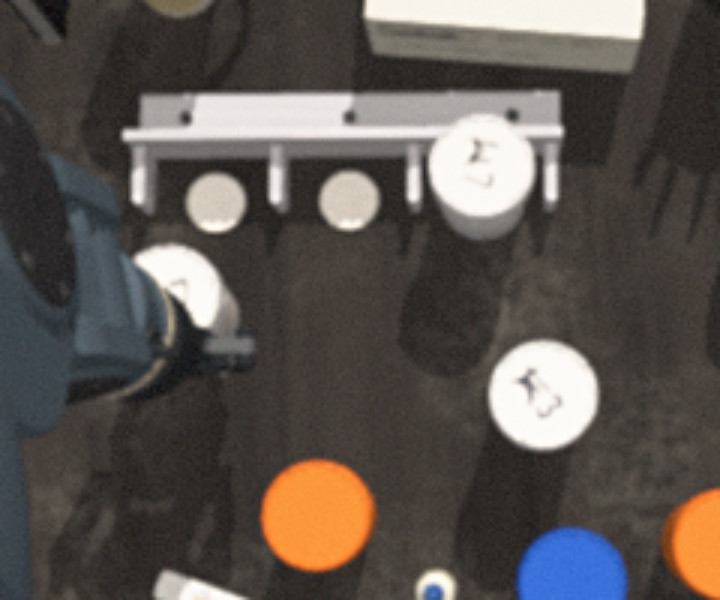

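```bash
python3 -m crank '[{"dx":-0.008,"dy":-0.0015,"dz":0.0005,"roll":0,"fingers":0.044},{"dx":-0.008,"dy":-0.0015,"dz":0.0005,"roll":0,"fingers":0.044},{"dx":-0.008,"dy":-0.0015,"dz":0.0005,"roll":0,"fingers":0.044},{"dx":-0.008,"dy":-0.0015,"dz":0.0005,"roll":0,"fingers":0.044},{"dx":-0.008,"dy":-0.0015,"dz":0.0005,"roll":0,"fingers":0.044},{"dx":-0.008,"dy":-0.001,"dz":0.0005,"roll":0,"fingers":0.044},{"dx":-0.008,"dy":-0.001,"dz":0.0005,"roll":0,"fingers":0.044},{"dx":-0.008,"dy":-0.001,"dz":0.0005,"roll":0,"fingers":0.044}]' 20
python3 - <<'E'
from h import *
p,d=imaging.camera("scene");cv2.imwrite("pics/s5.png",cv2.resize(p[60:260,100:340],None,fx=3,fy=3))
p,d=imaging.camera("top")
cv2.imwrite("pics/t5.png",cv2.resize(p[60:260,100:340],None,fx=3,fy=3))
w=world("top",d); m=(w[...,2]>.08)&(w[...,2]<.09)&(p.min(2)>150)&(w[...,0]>.5)&(w[...,1]>.05)&(w[...,1]<.25)
P=w[m];print(len(P),P.min(0),P.max(0))
E
```

```text
t: 5.45
position: [0.6071, 0.1428, 0.0246]
orientation: [178.9, 1.2, -177.5]
force: [-9.0, 1.8, 10.6]
width: 0.513
361 [0.62972236 0.05108276 0.08014183] [0.89808082 0.21438538 0.08999848]
```

View pics/t5.png

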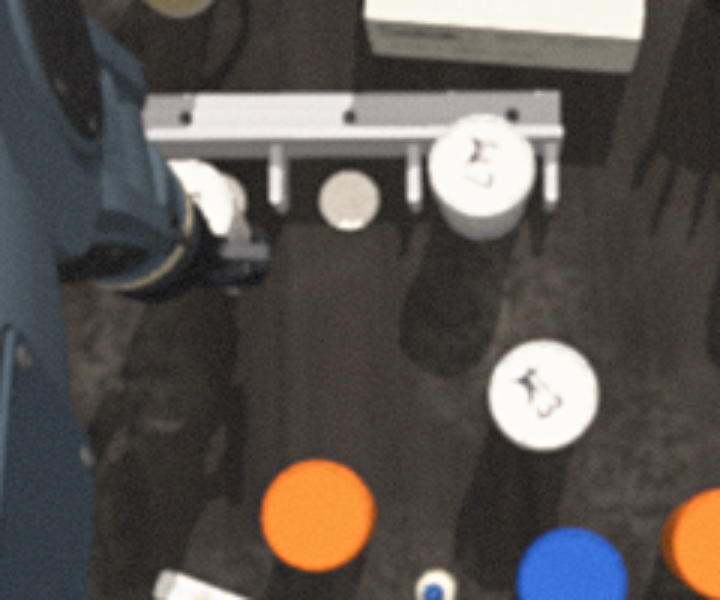

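View pics/s5.png

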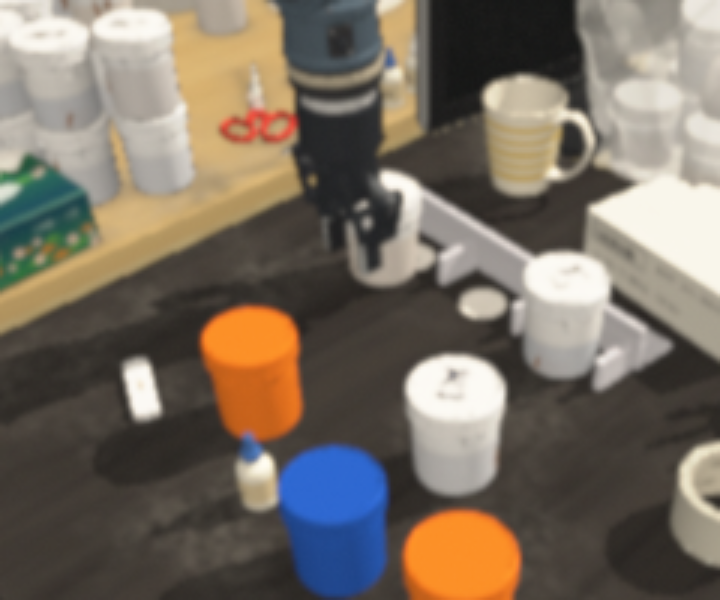

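```bash
python3 -m crank '[{"dx":0,"dy":0,"dz":0,"roll":0,"fingers":0.044},{"dx":0,"dy":0,"dz":0,"roll":0,"fingers":0.044}]' 20
cat >> h.py <<'E'
def lidfit(p,d,cx,cy,n="top"):
    from scipy.optimize import least_squares
    w=world(n,d); m=(w[...,2]>.076)&(w[...,2]<.1)&(p.min(2)>170)&(np.hypot(w[...,0]-cx,w[...,1]-cy)<.048)
    P=w[m]; A=np.c_[P[:,0]-cx,P[:,1]-cy,np.ones(len(P))]
    q=np.linalg.lstsq(A,P[:,2],rcond=None)[0]; print("n",len(P),"plane",q.round(4),"x",P[:,0].min().round(4),P[:,0].max().round(4),"y",P[:,1].min().round(4),P[:,1].max().round(4))
E
python3 - <<'E'
from h import *
p,d=imaging.camera("top"); lidfit(p,d,.645,.143); lidfit(p,d,.522,-.109)
E
```

```text
t: 5.75
position: [0.6082, 0.1429, 0.0245]
orientation: [178.9, 1.3, -177.5]
force: [-3.8, 0.7, 4.1]
width: 0.512
n 262 plane [-0.0573  0.0483  0.0874] x 0.63 0.6806 y 0.1079 0.1525
n 956 plane [ 0.002  -0.0017  0.0853] x 0.4866 0.5585 y -0.1452 -0.0739
```

```bash
python3 -m crank '[{"dx":-0.006,"dy":-0.001,"dz":0.0002,"roll":0,"fingers":0.044},{"dx":-0.006,"dy":-0.001,"dz":0.0002,"roll":0,"fingers":0.044},{"dx":-0.006,"dy":-0.001,"dz":0.0002,"roll":0,"fingers":0.044},{"dx":-0.006,"dy":-0.001,"dz":0.0002,"roll":0,"fingers":0.044},{"dx":-0.005,"dy":0,"dz":0,"roll":0,"fingers":0.044}]' 20
python3 - <<'E'
from h import *
p,d=imaging.camera("top"); lidfit(p,d,.67,.143)
E
```

```text
t: 6.3
position: [0.6347, 0.1405, 0.0254]
orientation: [178.8, 1.0, -177.4]
force: [-4.9, 1.2, 5.5]
width: 0.513
n 224 plane [-0.0508  0.0455  0.0875] x 0.6572 0.7081 y 0.1044 0.1432
```

```bash
python3 -m crank '[{"dx":-0.004,"dy":0,"dz":0,"roll":0,"fingers":0.044},{"dx":-0.003,"dy":0,"dz":0,"roll":0,"fingers":0.044}]' 20;python3 -m crank '[{"dx":-0.003,"dy":0,"dz":0,"roll":0,"fingers":0.044}]' 20
python3 - <<'E'
from h import *
p,d=imaging.camera("top"); lidfit(p,d,.67,.143)
E
```

```text
t: 6.55
position: [0.6406, 0.1408, 0.0255]
orientation: [178.8, 0.8, -177.4]
force: [-15.5, 0.8, 13.1]
width: 0.514
t: 6.65
position: [0.6407, 0.1409, 0.0255]
orientation: [178.8, 0.5, -177.3]
force: [-20.5, -0.0, 18.7]
width: 0.516
n 205 plane [-0.0438  0.0203  0.0872] x 0.6636 0.7127 y 0.1046 0.1415
```

```bash
python3 -m crank '[{"dx":0.004,"dy":0,"dz":0,"roll":0,"fingers":0.044},{"dx":0.006,"dy":0,"dz":0,"roll":0,"fingers":0.044},{"dx":0.03,"dy":0,"dz":0,"roll":0,"fingers":0.044},{"dx":0.05,"dy":-0.01,"dz":-0.03,"roll":0,"fingers":0.044},{"dx":0.02,"dy":-0.03,"dz":-0.05,"roll":0,"fingers":0.044},{"dx":0,"dy":-0.05,"dz":-0.05,"roll":-0.14,"fingers":0.044},{"dx":0,"dy":-0.05,"dz":-0.02,"roll":-0.14,"fingers":0.044},{"dx":0,"dy":-0.05,"dz":0,"roll":-0.14,"fingers":0.044},{"dx":0,"dy":-0.05,"dz":0,"roll":-0.14,"fingers":0.044},{"dx":0,"dy":0,"dz":0,"roll":-0.14,"fingers":0.044}]' 20
python3 - <<'E'
from h import *
p,d=imaging.camera("top"); lids(p,d);cv2.imwrite("pics/t6.png",cv2.resize(p[60:260,100:340],None,fx=3,fy=3))
lidfit(p,d,.67,.143)
E
```

```text
t: 7.7
position: [0.5873, -0.0757, 0.1467]
orientation: [179.9, 1.2, -136.4]
force: [0.6, -0.3, -0.7]
width: 0.519
lid mean [0.6721 0.1426 0.0853] mid [0.6722 0.1435 0.0853] r 0.037 px [161. 117.] bgr [240. 243. 246.]
lid mean [ 0.4243 -0.2465  0.0854] mid [ 0.4247 -0.2481  0.0854] r 0.0362 px [348. 242.] bgr [ 64. 155. 251.]
n 878 plane [ 0.0016 -0.0014  0.0853] x 0.6379 0.7098 y 0.1093 0.1777
```

View pics/t6.png

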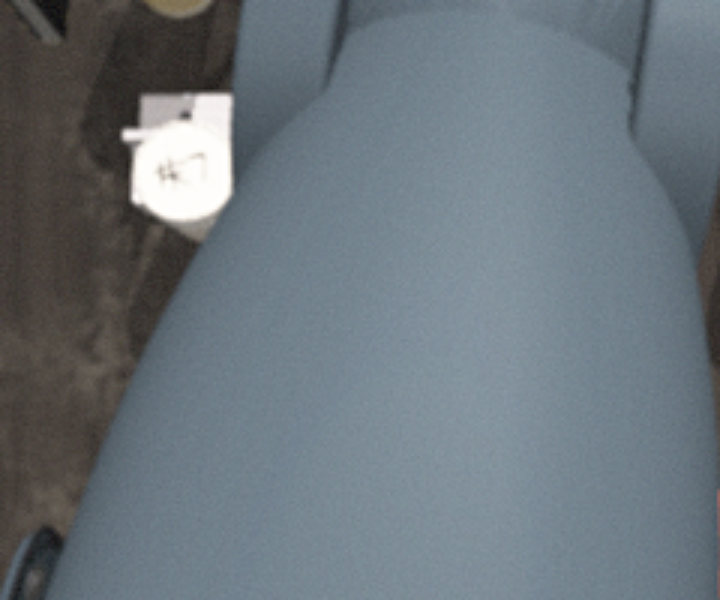

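```bash
python3 -m crank '[{"dx":0,"dy":0,"dz":0,"roll":-0.14,"fingers":0.044},{"dx":0,"dy":0,"dz":0,"roll":-0.14,"fingers":0.044},{"dx":0,"dy":0,"dz":0,"roll":-0.14,"fingers":0.044},{"dx":0,"dy":0,"dz":0,"roll":-0.08,"fingers":0.044},{"dx":0,"dy":0,"dz":0,"roll":0,"fingers":0.044}]' 20
cat >> h.py <<'E'
def shift(x,y,z):
    from scipy.spatial.transform import Rotation as R
    s=env.get_state(); r=R.from_euler("xyz",s["orientation"],degrees=True)
    print("pos",s["position"].round(4),s["orientation"].round(2),"tool shift",r.inv().apply(np.array([x,y,z])-s["position"]).round(4),"axes",r.as_matrix().round(3).tolist(),"force",s["force"].round(1))
E
python3 -c "
from h import *;shift(.504,-.172,.147)"
```

```text
t: 8.25
position: [0.585, -0.0731, 0.145]
orientation: [-179.6, 1.1, -107.0]
force: [0.4, -0.4, 0.1]
width: 0.516
pos [ 0.585  -0.0731  0.145 ] [-179.57    1.1  -107.04] tool shift [ 0.1182  0.0485 -0.0046] axes [[-0.293, -0.956, 0.013], [-0.956, 0.293, 0.016], [-0.019, -0.008, -1.0]] force [ 0.4 -0.4  0.1]
```

```bash
python3 -m crank '[{"dx":0.04,"dy":0.016,"dz":0,"roll":0,"fingers":0.044},{"dx":0.04,"dy":0.016,"dz":0,"roll":0,"fingers":0.044},{"dx":0.038,"dy":0.016,"dz":0,"roll":0,"fingers":0.044},{"dx":0,"dy":0,"dz":0,"roll":0,"fingers":0.044},{"dx":0,"dy":0,"dz":0,"roll":0,"fingers":0.044}]' 20
python3 -c "
from h import *;shift(.504,-.172,.022)"
```

```text
t: 8.75
position: [0.502, -0.1716, 0.1412]
orientation: [-179.5, 1.1, -108.1]
force: [0.3, 0.4, 0.4]
width: 0.517
pos [ 0.502  -0.1716  0.1412] [-179.51    1.1  -108.11] tool shift [ 0.0021 -0.001   0.1192] axes [[-0.311, -0.95, 0.014], [-0.95, 0.311, 0.016], [-0.019, -0.009, -1.0]] force [0.3 0.4 0.4]
```

```bash
python3 -m crank '[{"dx":0,"dy":0,"dz":0.025,"roll":0,"fingers":0.044},{"dx":0,"dy":0,"dz":0.025,"roll":0,"fingers":0.044},{"dx":0.002,"dy":0,"dz":0.025,"roll":0,"fingers":0.044},{"dx":0.002,"dy":0,"dz":0.02,"roll":0,"fingers":0.044},{"dx":0,"dy":0,"dz":0.01,"roll":0,"fingers":0.044},{"dx":0,"dy":0,"dz":0,"roll":0,"fingers":0.044}]' 20
python3 -c "
from h import *;shift(.504,-.172,.022)
p,d=imaging.camera('scene');cv2.imwrite('pics/s7.png',cv2.resize(p[60:310,100:400],None,fx=2.4,fy=2.4))"
```

```text
t: 9.35
position: [0.5072, -0.1695, 0.0338]
orientation: [-179.2, 1.2, -108.7]
force: [0.4, 0.6, 0.8]
width: 0.517
pos [ 0.5072 -0.1695  0.0338] [-179.2     1.16 -108.65] tool shift [0.0036 0.0024 0.0117] axes [[-0.32, -0.947, 0.02], [-0.947, 0.32, 0.015], [-0.02, -0.014, -1.0]] force [0.4 0.6 0.8]
```

View pics/s7.png

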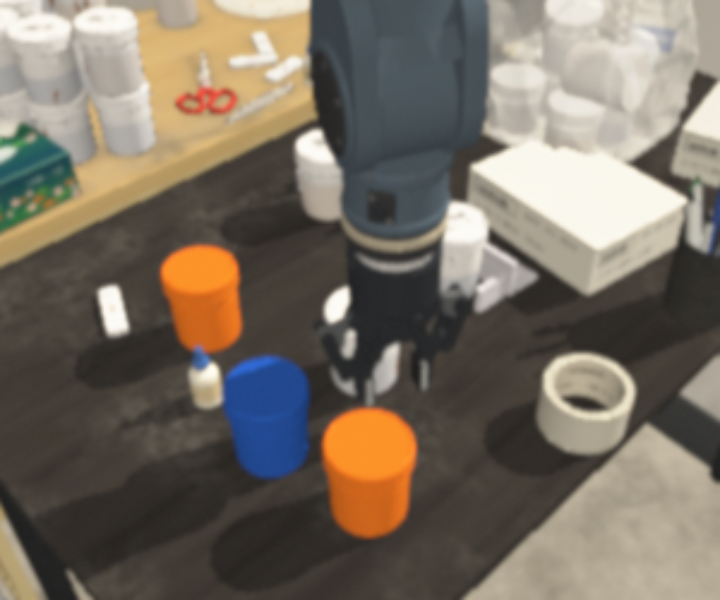

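```bash
python3 -m crank '[{"dx":0,"dy":0.003,"dz":0.006,"roll":0,"fingers":0.044},{"dx":0,"dy":0.003,"dz":0.006,"roll":0,"fingers":0.044},{"dx":-0.008,"dy":0,"dz":0.001,"roll":0,"fingers":0.044},{"dx":-0.008,"dy":0,"dz":0.0003,"roll":0,"fingers":0.044},{"dx":-0.008,"dy":0,"dz":0.0003,"roll":0,"fingers":0.044},{"dx":-0.008,"dy":0,"dz":0.0003,"roll":0,"fingers":0.044},{"dx":-0.008,"dy":0,"dz":0.0003,"roll":0,"fingers":0.044},{"dx":-0.008,"dy":0,"dz":0.0003,"roll":0,"fingers":0.044},{"dx":-0.008,"dy":0,"dz":0.0003,"roll":0,"fingers":0.044}]' 20
python3 -c "
from h import *;shift(.558,-.002,.023)
p,d=imaging.camera('top');lids(p,d);cv2.imwrite('pics/t8.png',cv2.resize(p[60:310,100:400],None,fx=2.4,fy=2.4))
p,d=imaging.camera('scene');cv2.imwrite('pics/s8.png',cv2.resize(p[60:310,100:400],None,fx=2.4,fy=2.4))"
```

```text
t: 10.3
position: [0.5253, -0.1143, 0.0266]
orientation: [-178.4, 0.8, -108.9]
force: [-1.9, -3.7, 4.5]
width: 0.515
pos [ 0.5253 -0.1143  0.0266] [-178.42    0.79 -108.87] tool shift [-0.1168  0.0055  0.0051] axes [[-0.323, -0.946, 0.031], [-0.946, 0.324, 0.004], [-0.014, -0.028, -1.0]] force [-1.9 -3.7  4.5]
lid mean [ 0.6861 -0.0505  0.0855] mid [ 0.6825 -0.0543  0.0852] r 0.0369 px [253. 112.] bgr [228. 234. 238.]
lid mean [0.6721 0.1406 0.0853] mid [0.6719 0.1406 0.0843] r 0.0374 px [161. 117.] bgr [229. 235. 239.]
lid mean [0.4385 0.0441 0.0852] mid [0.4379 0.0437 0.0851] r 0.0367 px [203. 231.] bgr [ 57. 144. 248.]
```

View pics/t8.png

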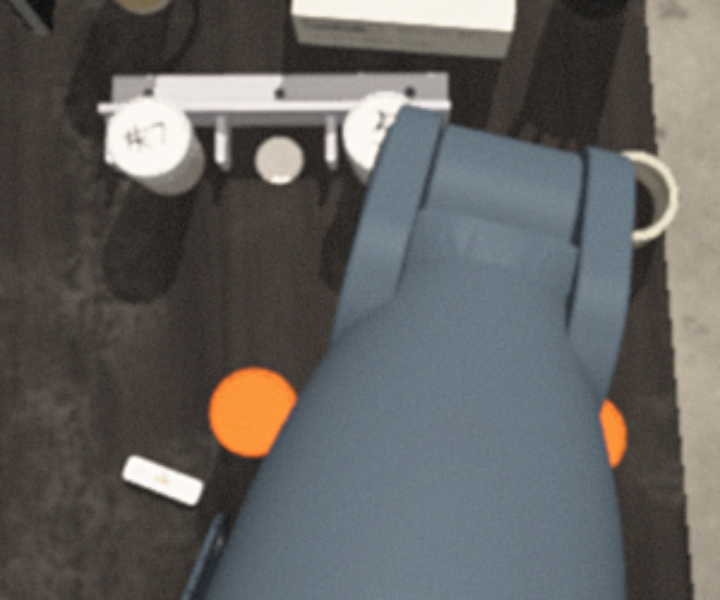

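View pics/s8.png

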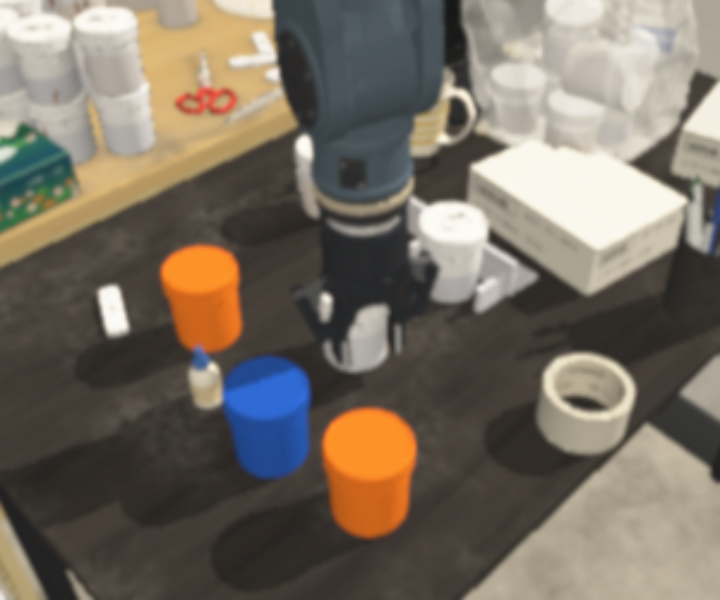

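```bash
python3 -m crank '[{"dx":-0.008,"dy":0,"dz":0.0006,"roll":0,"fingers":0.044},{"dx":-0.008,"dy":0,"dz":0.0006,"roll":0,"fingers":0.044},{"dx":-0.008,"dy":0,"dz":0.0006,"roll":0,"fingers":0.044},{"dx":-0.008,"dy":0,"dz":0.0006,"roll":0,"fingers":0.044},{"dx":-0.008,"dy":0,"dz":0.0006,"roll":0,"fingers":0.044},{"dx":-0.008,"dy":0,"dz":0.0006,"roll":0,"fingers":0.044},{"dx":-0.008,"dy":0,"dz":0.0006,"roll":0,"fingers":0.044},{"dx":-0.008,"dy":0,"dz":0.0006,"roll":0,"fingers":0.044}]' 20
python3 -c "
from h import *;shift(.558,-.002,.023)
p,d=imaging.camera('scene');cv2.imwrite('pics/s9.png',cv2.resize(p[60:310,100:400],None,fx=2.4,fy=2.4))"
```

```text
t: 11.2
position: [0.5492, -0.054, 0.0248]
orientation: [-178.1, 0.4, -109.0]
force: [-1.9, -8.4, 11.8]
width: 0.514
pos [ 0.5492 -0.054   0.0248] [-178.07    0.45 -109.  ] tool shift [-0.052   0.0087  0.002 ] axes [[-0.325, -0.945, 0.034], [-0.946, 0.326, -0.004], [-0.008, -0.034, -0.999]] force [-1.9 -8.4 11.8]
```

View pics/s9.png

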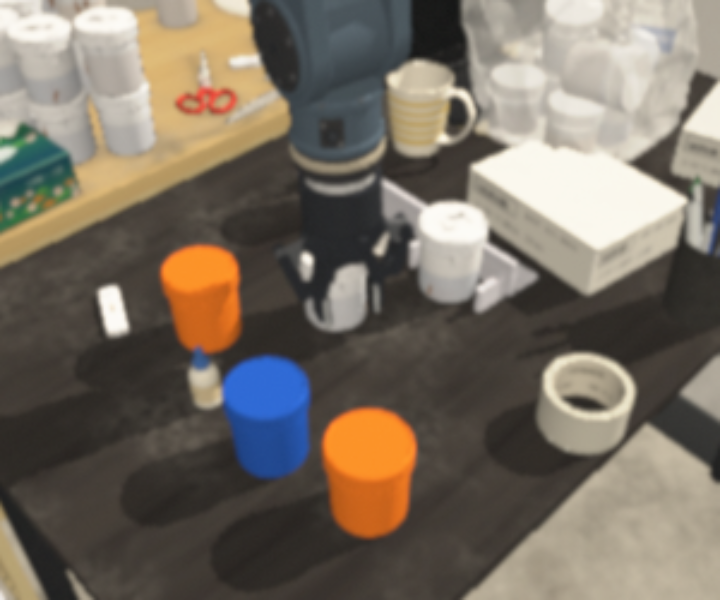

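```bash
python3 -m crank '[{"dx":-0.008,"dy":0.001,"dz":0.0004,"roll":0,"fingers":0.044},{"dx":-0.008,"dy":0.001,"dz":0.0004,"roll":0,"fingers":0.044},{"dx":-0.008,"dy":0.001,"dz":0.0004,"roll":0,"fingers":0.044},{"dx":-0.008,"dy":0.001,"dz":0.0004,"roll":0,"fingers":0.044},{"dx":-0.008,"dy":0.001,"dz":0.0004,"roll":0,"fingers":0.044},{"dx":-0.006,"dy":0.001,"dz":0.0004,"roll":0,"fingers":0.044},{"dx":0,"dy":0,"dz":0,"roll":0,"fingers":0.044}]' 20
python3 -c "
from h import *;shift(.558,-.002,.023)
p,d=imaging.camera('top');lids(p,d);cv2.imwrite('pics/t10.png',cv2.resize(p[60:310,100:400],None,fx=2.4,fy=2.4))"
```

```text
t: 11.95
position: [0.5621, -0.0077, 0.0254]
orientation: [-177.6, 0.2, -109.2]
force: [-0.7, -2.6, 1.4]
width: 0.515
pos [ 0.5621 -0.0077  0.0254] [-177.63    0.2  -109.16] tool shift [-0.004   0.0059  0.0022] axes [[-0.328, -0.944, 0.04], [-0.945, 0.328, -0.01], [-0.003, -0.041, -0.999]] force [-0.7 -2.6  1.4]
lid mean [ 0.6795 -0.0703  0.0853] mid [ 0.6792 -0.0723  0.085 ] r 0.0367 px [263. 116.] bgr [233. 238. 241.]
lid mean [ 0.4244 -0.233   0.0853] mid [ 0.4246 -0.233   0.0853] r 0.0369 px [341. 242.] bgr [ 58. 147. 248.]
lid mean [ 0.396  -0.1304  0.0853] mid [ 0.3963 -0.13    0.0852] r 0.0367 px [290. 255.] bgr [212. 110.  57.]
```

View pics/t10.png

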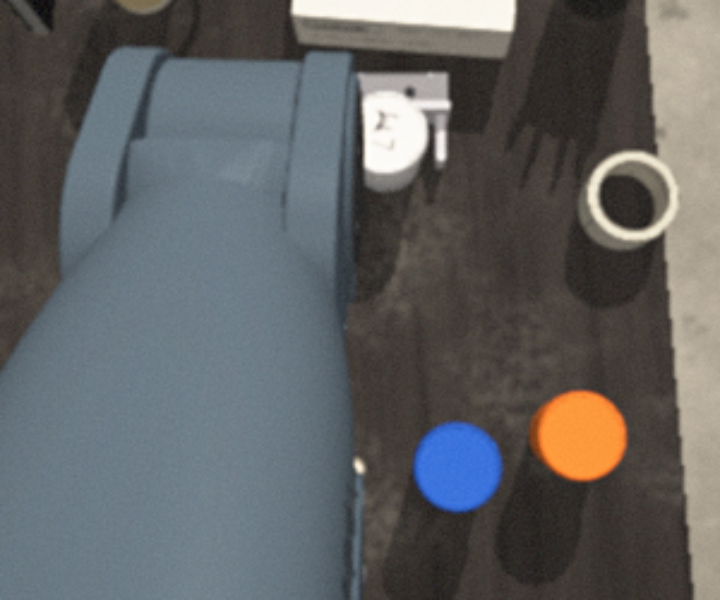

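```bash
python3 -m crank '[{"dx":0.005,"dy":0,"dz":0,"roll":0,"fingers":0.044},{"dx":0.02,"dy":0,"dz":0,"roll":0,"fingers":0.044},{"dx":0.03,"dy":0,"dz":0,"roll":0,"fingers":0.044},{"dx":0.01,"dy":0,"dz":-0.04,"roll":0,"fingers":0.044},{"dx":0,"dy":0,"dz":-0.04,"roll":0,"fingers":0.044},{"dx":0,"dy":0,"dz":-0.04,"roll":0.1,"fingers":0.044},{"dx":0,"dy":0,"dz":0,"roll":0.14,"fingers":0.044},{"dx":0,"dy":0,"dz":0,"roll":0.14,"fingers":0.044},{"dx":0,"dy":0,"dz":0,"roll":0.14,"fingers":0.044},{"dx":0,"dy":0,"dz":0,"roll":0.14,"fingers":0.044},{"dx":0,"dy":0,"dz":0,"roll":0.14,"fingers":0.044},{"dx":0,"dy":0,"dz":0,"roll":0.14,"fingers":0.044},{"dx":0,"dy":0,"dz":0,"roll":0.14,"fingers":0.044},{"dx":0,"dy":0,"dz":0,"roll":0.14,"fingers":0.044},{"dx":0,"dy":0,"dz":0,"roll":0,"fingers":0.044}]' 20
python3 -c "
from h import *;shift(.505,.03,.146)
p,d=imaging.camera('top');lids(p,d);lidfit(p,d,.57,.03)
for n in ['jar_b']: print([(np.round(r['at'],3).tolist(),round(r['confidence'],2)) for r in imaging.tip_of('top',n)])
p,d=imaging.camera('scene');lids(p,d,'scene')
print([(np.round(r['at'],3).tolist(),round(r['confidence'],2)) for r in imaging.tip_of('scene','jar_b')])
cv2.imwrite('pics/s11.png',cv2.resize(p[60:310,100:400],None,fx=2.4,fy=2.4))"
```

```text
t: 13.5
position: [0.5261, -0.0683, 0.1413]
orientation: [179.7, 1.2, 178.2]
force: [0.1, -0.5, -0.0]
width: 0.52
pos [ 0.5261 -0.0683  0.1413] [179.71   1.21 178.24] tool shift [ 0.024   0.0976 -0.0047] axes [[-0.999, 0.031, 0.021], [0.031, 1.0, 0.004], [-0.021, 0.005, -1.0]] force [ 0.1 -0.5 -0. ]
lid mean [0.6736 0.147  0.0854] mid [0.6724 0.1478 0.0854] r 0.0367 px [158. 117.] bgr [243. 246. 248.]
lid mean [ 0.4244 -0.2329  0.0852] mid [ 0.4245 -0.233   0.0852] r 0.0369 px [341. 242.] bgr [ 64. 161. 251.]Traceback (most recent call last):
  File "<string>", line 3, in <module>
    p,d=imaging.camera('top');lids(p,d);lidfit(p,d,.57,.03)
                                        ~~~~~~^^^^^^^^^^^^^
  File "h.py", line 20, in lidfit
    q=np.linalg.lstsq(A,P[:,2],rcond=None)[0]; print("n",len(P),"plane",q.round(4),"x",P[:,0].min().round(4),P[:,0].max().round(4),"y",P[:,1].min().round(4),P[:,1].max().round(4))
                                                                                       ~~~~~~~~~~^^
    return umr_minimum(a, axis, None, out, keepdims, initial, where)
ValueError: zero-size array to reduction operation minimum which has no identity
```

```bash
python3 -c "
from h import *
p,d=imaging.camera('scene');lids(p,d,'scene')
cv2.imwrite('pics/s11.png',cv2.resize(p[60:310,100:400],None,fx=2.4,fy=2.4))
print([(np.round(r['at'],3).tolist(),round(r['confidence'],2)) for r in imaging.tip_of('scene','jar_b')])"
```

```text
lid mean [0.5621 0.0213 0.0843] mid [0.5684 0.0253 0.0826] r 0.037 px [229. 156.] bgr [226. 234. 238.]
lid mean [ 0.6782 -0.0675  0.0847] mid [ 0.6798 -0.0653  0.0832] r 0.0366 px [288. 154.] bgr [230. 237. 241.]
lid mean [0.4367 0.0377 0.0845] mid [0.4371 0.0397 0.0827] r 0.0372 px [183. 173.] bgr [ 39. 137. 246.]
lid mean [ 0.3956 -0.1339  0.0847] mid [ 0.396  -0.1323  0.0833] r 0.0372 px [210. 223.] bgr [201. 101.  47.]
lid mean [ 0.4236 -0.2366  0.0848] mid [ 0.4246 -0.2354  0.0833] r 0.0372 px [253. 246.] bgr [ 39. 139. 247.]
[([0.442, 0.041, -0.004], 0.7), ([0.394, -0.13, -0.0], 0.65), ([0.575, 0.028, -0.001], 0.64), ([0.429, -0.231, -0.001], 0.64), ([0.677, 0.142, -0.004], 0.41)]
```

View pics/s11.png

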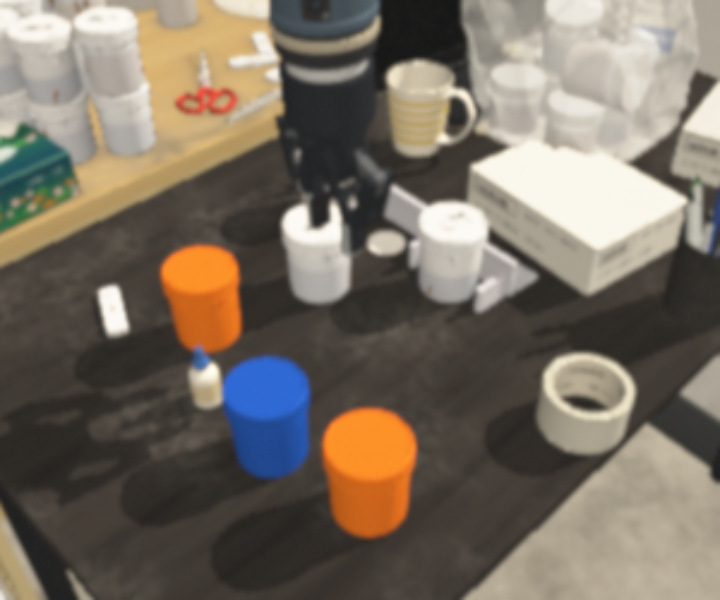

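```bash
python3 -m crank '[{"dx":0.01,"dy":0.03,"dz":0,"roll":-0.06,"fingers":0.044},{"dx":0.01,"dy":0.03,"dz":0,"roll":0,"fingers":0.044},{"dx":0.005,"dy":0.03,"dz":0,"roll":0,"fingers":0.044},{"dx":0,"dy":0.005,"dz":0,"roll":0,"fingers":0.044},{"dx":0,"dy":0,"dz":0,"roll":0,"fingers":0.044},{"dx":0,"dy":0,"dz":0,"roll":0,"fingers":0.044}]' 20
python3 -c "
from h import *;shift(.505,.027,.023)"
```

```text
t: 14.25
position: [0.4988, 0.0281, 0.1408]
orientation: [179.8, 1.3, -176.9]
force: [0.8, -0.2, -0.0]
width: 0.517
pos [0.4988 0.0281 0.1408] [ 179.82    1.26 -176.93] tool shift [-0.0036 -0.0018  0.1179] axes [[-0.998, -0.054, 0.022], [-0.054, 0.999, 0.004], [-0.022, 0.003, -1.0]] force [ 0.8 -0.2 -0. ]
```

```bash
python3 -m crank '[{"dx":-0.004,"dy":-0.002,"dz":0.02,"roll":0.02,"fingers":0.044},{"dx":0,"dy":0,"dz":0.02,"roll":0,"fingers":0.044},{"dx":0,"dy":0,"dz":0.02,"roll":0,"fingers":0.044},{"dx":0,"dy":0,"dz":0,"roll":0,"fingers":0.044}]' 20
python3 -c "
from h import *;shift(.505,.027,.023)
p,d=imaging.camera('scene');cv2.imwrite('pics/s12.png',cv2.resize(p[60:310,100:400],None,fx=2.4,fy=2.4))"
```

```text
t: 14.65
position: [0.5066, 0.023, 0.0799]
orientation: [179.8, 1.4, -178.1]
force: [-1.6, -0.1, 0.2]
width: 0.516
pos [0.5066 0.023  0.0799] [ 179.83    1.43 -178.11] tool shift [0.0029 0.0039 0.0569] axes [[-0.999, -0.033, 0.025], [-0.033, 0.999, 0.004], [-0.025, 0.003, -1.0]] force [-1.6 -0.1  0.2]
```

View pics/s12.png

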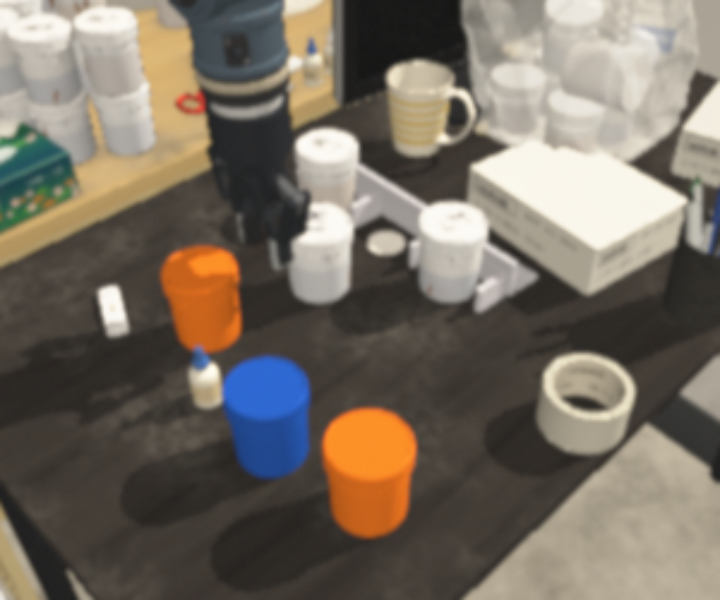

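```bash
python3 -m crank '[{"dx":0.003,"dy":0.004,"dz":0.015,"roll":0,"fingers":0.044},{"dx":0,"dy":0,"dz":0.015,"roll":0,"fingers":0.044},{"dx":0,"dy":0,"dz":0.013,"roll":0,"fingers":0.044},{"dx":0,"dy":0,"dz":0.011,"roll":0,"fingers":0.044},{"dx":0,"dy":0,"dz":0,"roll":0,"fingers":0.044}]' 20
python3 -c "
from h import *;shift(.505,.027,.023)
p,d=imaging.camera('top');lids(p,d);lidfit(p,d,.572,.0275);cv2.imwrite('pics/t12.png',cv2.resize(p[60:310,100:400],None,fx=2.4,fy=2.4))"
```

```text
t: 15.2
position: [0.5101, 0.0248, 0.0307]
orientation: [179.8, 1.9, -178.2]
force: [0.3, 0.4, 0.3]
width: 0.515
pos [0.5101 0.0248 0.0307] [ 179.85    1.94 -178.21] tool shift [0.0052 0.0024 0.0075] axes [[-0.999, -0.031, 0.034], [-0.031, 1.0, 0.004], [-0.034, 0.003, -0.999]] force [0.3 0.4 0.3]
lid mean [ 0.6791 -0.0638  0.0853] mid [ 0.6795 -0.0635  0.0846] r 0.0368 px [260. 116.] bgr [227. 233. 237.]
lid mean [0.6752 0.1409 0.0854] mid [0.6766 0.141  0.0851] r 0.0368 px [161. 116.] bgr [230. 236. 240.]
lid mean [ 0.4244 -0.2329  0.0853] mid [ 0.4246 -0.233   0.085 ] r 0.0369 px [341. 242.] bgr [ 55. 140. 245.]
lid mean [ 0.396  -0.1304  0.0853] mid [ 0.3964 -0.13    0.0853] r 0.0366 px [290. 255.] bgr [203. 104.  54.]
n 128 plane [-0.0108  0.0255  0.0859] x 0.5474 0.6016 y -0.0095 0.008
```

View pics/t12.png

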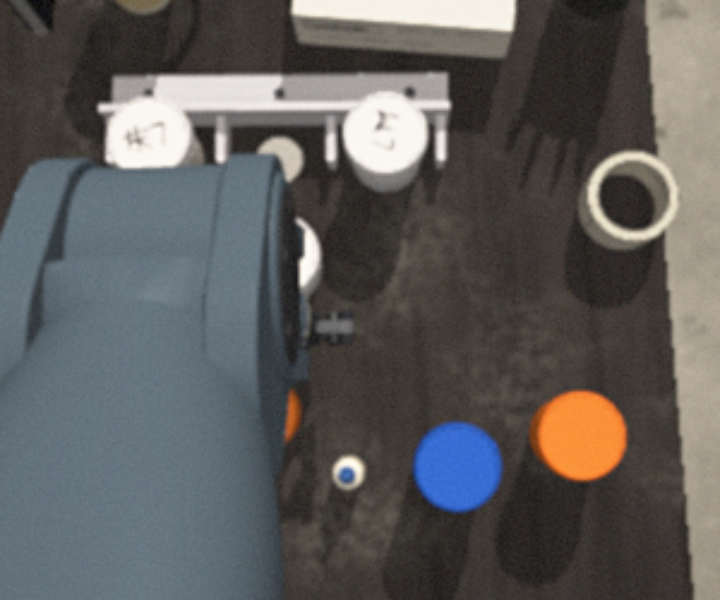

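```bash
python3 -m crank '[{"dx":0,"dy":0.001,"dz":0.004,"roll":0,"fingers":0.044},{"dx":-0.006,"dy":0.001,"dz":0.003,"roll":0,"fingers":0.044},{"dx":-0.008,"dy":0.001,"dz":0.0005,"roll":0,"fingers":0.044},{"dx":-0.008,"dy":0.001,"dz":0.0005,"roll":0,"fingers":0.044},{"dx":-0.008,"dy":0.001,"dz":0.0005,"roll":0,"fingers":0.044},{"dx":-0.008,"dy":0.001,"dz":0.0005,"roll":0,"fingers":0.044},{"dx":-0.008,"dy":0.001,"dz":0.0005,"roll":0,"fingers":0.044},{"dx":-0.008,"dy":0.001,"dz":0.0005,"roll":0,"fingers":0.044}]' 20
python3 -c "
from h import *;shift(.64,.038,.024)
p,d=imaging.camera('top');lids(p,d);lidfit(p,d,.61,.03);cv2.imwrite('pics/t13.png',cv2.resize(p[60:310,100:400],None,fx=2.4,fy=2.4))"
```

```text
t: 16.05
position: [0.5694, 0.0349, 0.0254]
orientation: [179.9, 2.1, -178.2]
force: [-2.7, -0.9, 1.6]
width: 0.517
pos [0.5694 0.0349 0.0254] [ 179.88    2.08 -178.22] tool shift [-0.0706  0.0009  0.004 ] axes [[-0.999, -0.031, 0.036], [-0.031, 1.0, 0.003], [-0.036, 0.002, -0.999]] force [-2.7 -0.9  1.6]
lid mean [ 0.6792 -0.0639  0.0853] mid [ 0.6796 -0.064   0.085 ] r 0.0372 px [260. 116.] bgr [233. 238. 241.]
lid mean [0.4391 0.019  0.0851] mid [0.4386 0.0182 0.0846] r 0.0334 px [216. 231.] bgr [ 55. 135. 236.]
lid mean [ 0.4244 -0.233   0.0853] mid [ 0.4246 -0.233   0.0853] r 0.037 px [341. 242.] bgr [ 58. 146. 248.]
lid mean [ 0.396  -0.1303  0.0852] mid [ 0.3963 -0.1298  0.0852] r 0.0367 px [290. 255.] bgr [211. 109.  57.]
n 129 plane [0.0029 0.0341 0.0862] x 0.5912 0.6348 y -0.0004 0.0195
```

View pics/t13.png

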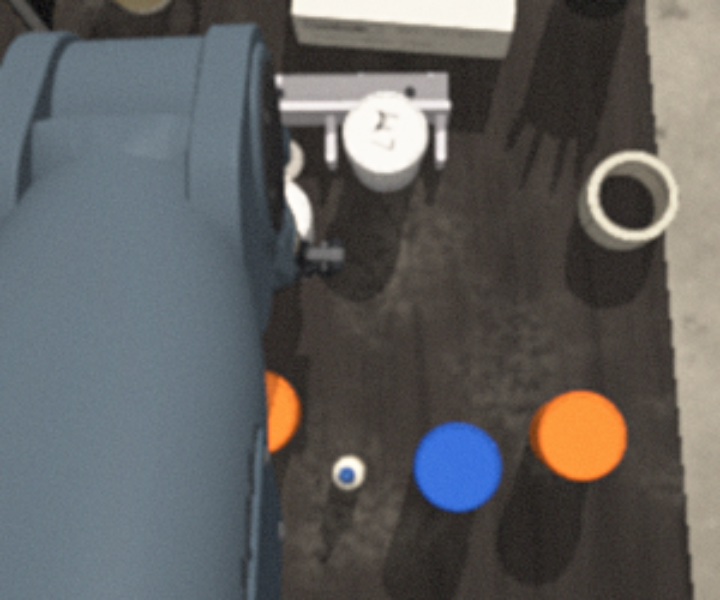

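```bash
python3 -m crank '[{"dx":-0.008,"dy":0,"dz":0.0005,"roll":0,"fingers":0.044},{"dx":-0.008,"dy":0,"dz":0.0005,"roll":0,"fingers":0.044},{"dx":-0.008,"dy":0,"dz":0.0005,"roll":0,"fingers":0.044},{"dx":-0.008,"dy":0,"dz":0.0005,"roll":0,"fingers":0.044},{"dx":-0.008,"dy":0,"dz":0.0005,"roll":0,"fingers":0.044},{"dx":-0.008,"dy":0,"dz":0.0005,"roll":0,"fingers":0.044},{"dx":-0.006,"dy":0,"dz":0.0005,"roll":0,"fingers":0.044},{"dx":-0.005,"dy":0,"dz":0,"roll":0,"fingers":0.044}]' 20
python3 -c "
from h import *;shift(.644,.038,.024)
p,d=imaging.camera('top');lids(p,d);lidfit(p,d,.67,.036);cv2.imwrite('pics/t14.png',cv2.resize(p[60:310,100:400],None,fx=2.4,fy=2.4))"
```

```text
t: 16.9
position: [0.6327, 0.0377, 0.0249]
orientation: [179.8, 2.0, -178.2]
force: [-2.5, 0.1, 1.9]
width: 0.518
pos [0.6327 0.0377 0.0249] [ 179.81    2.   -178.18] tool shift [-0.0113 -0.0001  0.0013] axes [[-0.999, -0.032, 0.035], [-0.032, 0.999, 0.004], [-0.035, 0.003, -0.999]] force [-2.5  0.1  1.9]
lid mean [ 0.6791 -0.0638  0.0853] mid [ 0.6793 -0.0641  0.0848] r 0.0369 px [260. 116.] bgr [233. 238. 241.]
lid mean [ 0.4243 -0.2329  0.0852] mid [ 0.4246 -0.233   0.0851] r 0.0368 px [341. 242.] bgr [ 58. 147. 248.]
lid mean [ 0.396  -0.1304  0.0852] mid [ 0.3963 -0.1298  0.0851] r 0.0369 px [290. 255.] bgr [212. 110.  58.]
n 83 plane [-0.0609  0.1553  0.09  ] x 0.6555 0.6973 y 0.0019 0.0176
```

View pics/t14.png

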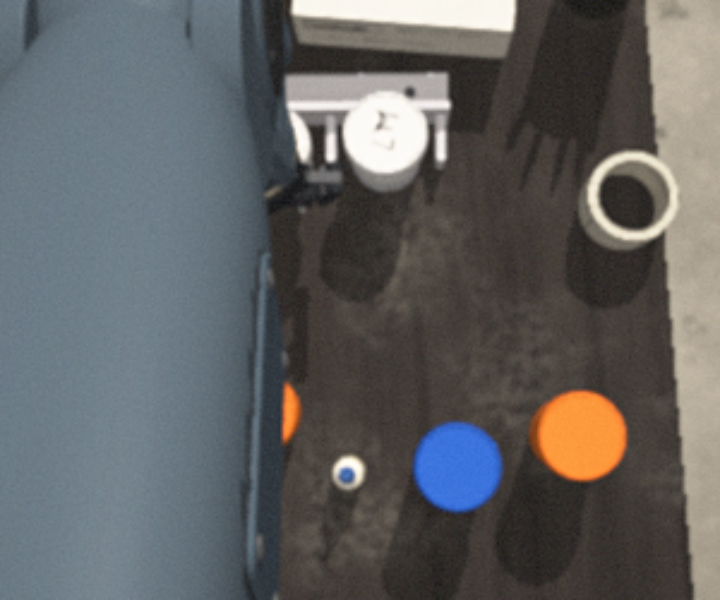

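```bash
python3 -c "
from h import *
p,d=imaging.camera('top');w=world('top',d)
m=(d>0)&(w[...,0]>.58)&(w[...,0]<.68)&(w[...,1]<.02)&(w[...,1]>-.06)&(w[...,2]>.012)&(w[...,2]<.2)&(p.max(2)<150)
v,u=np.nonzero(m)
P=w[m];
for z in np.arange(.01,.2,.015):
  q=P[(P[:,2]>=z)&(P[:,2]<z+.015)]
  if len(q)>3: print(round(z,3),len(q),'x',q[:,0].min().round(3),q[:,0].max().round(3),'y',q[:,1].min().round(3),q[:,1].max().round(3))
"
```

```text
0.01 16 x 0.648 0.671 y -0.06 0.006
0.025 18 x 0.648 0.67 y -0.058 -0.011
0.04 21 x 0.621 0.664 y -0.058 0.014
0.055 8 x 0.62 0.661 y -0.057 0.004
0.07 86 x 0.618 0.67 y -0.059 0.008
0.085 31 x 0.613 0.625 y -0.023 0.017
0.1 18 x 0.613 0.626 y -0.026 0.014
0.115 100 x 0.617 0.644 y -0.031 0.004
0.13 81 x 0.618 0.642 y -0.029 0.004
0.145 15 x 0.595 0.638 y -0.001 0.017
0.16 37 x 0.594 0.631 y -0.001 0.02
0.175 36 x 0.593 0.634 y -0.001 0.019
0.19 32 x 0.593 0.625 y -0.001 0.02
```

```bash
python3 -m crank '[{"dx":-0.005,"dy":0,"dz":0.0003,"roll":0,"fingers":0.044},{"dx":-0.005,"dy":0,"dz":0.0003,"roll":0,"fingers":0.044}]' 20;python3 -m crank '[{"dx":-0.004,"dy":0,"dz":0,"roll":0,"fingers":0.044}]' 20;python3 -m crank '[{"dx":-0.004,"dy":0,"dz":0,"roll":0,"fingers":0.044}]' 20
```

```text
t: 17.2
position: [0.6424, 0.038, 0.0247]
orientation: [179.8, 2.0, -178.2]
force: [-6.3, -0.1, 7.5]
width: 0.512
t: 17.3
position: [0.6439, 0.0381, 0.0248]
orientation: [179.8, 1.7, -178.2]
force: [-24.1, -0.4, 19.0]
width: 0.516
t: 17.4
position: [0.6437, 0.0381, 0.0248]
orientation: [179.8, 1.3, -178.2]
force: [-26.2, -0.0, 21.7]
width: 0.518
```

```bash
python3 -m crank '[{"dx":0.004,"dy":0,"dz":0,"roll":0,"fingers":0.044},{"dx":0.006,"dy":0,"dz":0,"roll":0,"fingers":0.044},{"dx":0.025,"dy":0,"dz":0,"roll":0,"fingers":0.044},{"dx":0.04,"dy":0,"dz":-0.02,"roll":0,"fingers":0.044},{"dx":0.03,"dy":0,"dz":-0.05,"roll":0,"fingers":0.044},{"dx":0.02,"dy":0,"dz":-0.05,"roll":0,"fingers":0.044},{"dx":0.02,"dy":0.05,"dz":-0.02,"roll":0,"fingers":0.044},{"dx":0.02,"dy":0.05,"dz":-0.02,"roll":0,"fingers":0.044},{"dx":0.05,"dy":0.05,"dz":-0.02,"roll":0,"fingers":0.044},{"dx":0.05,"dy":0.05,"dz":0,"roll":0,"fingers":0.044},{"dx":0.05,"dy":0.05,"dz":0,"roll":0,"fingers":0.044},{"dx":0.05,"dy":0.04,"dz":0,"roll":0,"fingers":0.044},{"dx":0.05,"dy":0.04,"dz":0,"roll":0,"fingers":0.044},{"dx":0,"dy":0,"dz":0,"roll":0,"fingers":0.044}]' 20
python3 -c "
from h import *
p,d=imaging.camera('top');lids(p,d);lidfit(p,d,.675,.14);lidfit(p,d,.679,.037);lidfit(p,d,.68,-.064);cv2.imwrite('pics/t15.png',cv2.resize(p[60:310,100:400],None,fx=2.4,fy=2.4))
for n in ['jar_a','jar_rail','spot_a','jar_seated','tape_roll','dropper','test_card']: print(n,[(np.round(r['at'],3).tolist(),round(r['confidence'],2)) for r in imaging.tip_of('top',n)])"
```

```text
t: 18.8
position: [0.2897, 0.2866, 0.1795]
orientation: [179.2, 2.1, -178.5]
force: [0.7, -0.5, 0.0]
width: 0.517
lid mean [0.676  0.0382 0.0852] mid [0.6761 0.0382 0.085 ] r 0.0369 px [211. 116.] bgr [220. 227. 232.]
lid mean [ 0.6793 -0.0639  0.0854] mid [ 0.6796 -0.0635  0.085 ] r 0.0371 px [260. 116.] bgr [222. 229. 233.]
lid mean [0.6721 0.1408 0.0852] mid [0.6721 0.1409 0.0849] r 0.0371 px [161. 117.] bgr [222. 228. 233.]
lid mean [0.4372 0.0414 0.0852] mid [0.4372 0.0416 0.0852] r 0.037 px [205. 232.] bgr [ 53. 135. 242.]
lid mean [ 0.4244 -0.2329  0.0853] mid [ 0.4245 -0.2331  0.0851] r 0.037 px [341. 242.] bgr [ 53. 134. 242.]
lid mean [ 0.396  -0.1304  0.0853] mid [ 0.3963 -0.13    0.0852] r 0.0367 px [290. 255.] bgr [195. 100.  52.]
n 885 plane [0.0001 0.004  0.0854] x 0.6389 0.7096 y 0.1058 0.177
n 871 plane [0.002  0.0061 0.0854] x 0.6424 0.7138 y 0.0022 0.0754
n 882 plane [-0.0061  0.0017  0.0855] x 0.6462 0.716 y -0.0997 -0.0288
jar_a [([0.681, 0.043, 0.001], 0.94), ([0.4, -0.129, 0.002], 0.81), ([0.678, 0.144, -0.002], 0.71), ([0.438, 0.039, -0.004], 0.68), ([0.425, -0.231, -0.001], 0.66)]
jar_rail []
spot_a []
jar_seated [([0.683, -0.059, -0.002], 0.69)]
tape_roll [([0.641, -0.288, 0.002], 0.86)]
dropper [([0.388, -0.041, -0.0], 0.49)]
test_card [([0.377, 0.137, -0.004], 0.51)]
```

View pics/t15.png

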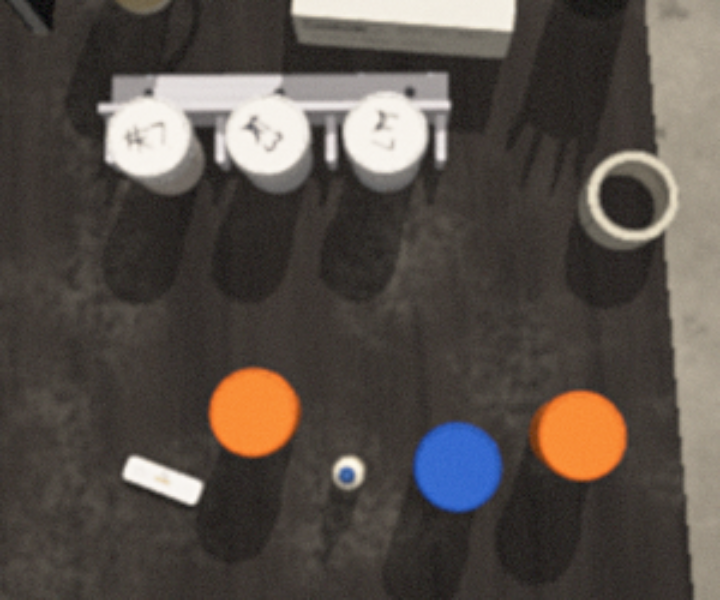

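```bash
python3 -c "
from h import *
p,d=imaging.camera('scene');lids(p,d,'scene');print(env.get_state()['t']);print(env.job_done())"
```

```text
lid mean [0.6718 0.137  0.0843] mid [0.6724 0.1389 0.0828] r 0.0382 px [236. 122.] bgr [229. 237. 241.]
lid mean [0.6755 0.0346 0.0845] mid [0.6772 0.0365 0.0833] r 0.0388 px [261. 137.] bgr [227. 235. 239.]
lid mean [ 0.6785 -0.0676  0.0845] mid [ 0.6797 -0.0658  0.0831] r 0.0371 px [288. 154.] bgr [231. 238. 241.]
lid mean [0.4366 0.0377 0.0845] mid [0.4374 0.0396 0.0828] r 0.037 px [183. 173.] bgr [ 39. 139. 246.]
lid mean [ 0.3956 -0.134   0.0847] mid [ 0.3963 -0.1322  0.0831] r 0.0369 px [210. 223.] bgr [203. 102.  47.]
lid mean [ 0.4235 -0.2365  0.0849] mid [ 0.4243 -0.2352  0.0833] r 0.0372 px [253. 246.] bgr [ 40. 140. 247.]
19.25
the job is handed in; nothing more can be done
None
```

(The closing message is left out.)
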